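# Deburr the rim of a brass mallet end ring

### The job

Take the short round-handled deburring tool, which stands on its round disc blade in the wooden tray, and set the blade lightly on the upper rim of the wide brass ring held in its clamp block (not the narrow ferrule in the other block), on the side of the clamp screw. Run it slowly in a full circle round the rim, anticlockwise seen from above, pressed lightly on the rim all the way, until it is back at the clamp screw side. Then stand the tool upright in its tray again and let go.

Things in the scene. Friction and masses are not known exactly. Their poses are not given: they have to be found in the camera images.
- deburrer: Loose upright tool, 102 mm tall, 0.21 kg. Round wooden handle, 31 mm thick, 30 to 94 mm above the origin (grip at 60 to 70 mm); below it a 12 mm stem with a disc blade, 30 mm across, 8 mm thick. Origin: centre of the blade's underside, nose out; z up the handle. The sprung nose yields from 3 N, bottoms after 12 mm at 6.6 N: press in about 5 mm. (A plain 85 mm wooden cylinder is not it.)
- blade (a point): Centre of the underside of the disc blade, on the sprung nose (it moves up along the handle as the nose gives).
- ring_clamp: Fixed steel block, 100 x 100 x 35 mm, holding the wide brass ring: 72 mm outside, 56 inside (mid-wall radius 32), upper rim 65 mm above the origin, bore 30 mm deep. Origin: centre of the underside, on the ring's axis; z up; +x to the clamp screw, which sticks out 36 mm, 18 mm up. Start at +x, go towards +y. A like block with a narrow steel tube (36 mm) is not it.
- tray: Fixed square wooden tray, 90 x 90 mm outside, 80 x 80 mm inside, walls 5 mm thick and 12 mm tall over all; inner floor 5 mm above the origin. Origin: centre of the underside, z up. The tool stands on its floor near the middle.

How it is judged:
By the outcome, as a careful person would: the job done as asked, in the order asked, and still so for the second after the job is handed in, with the robot touching nothing.
It also fails if it takes over 72 s, if anything falls off the work surface, if the arm or the gripper's body presses on something with over 40 N, if the wrist force passes 120 N, or if a joint passes its speed limit or range.

### The arm

A 7-joint arm with a two-finger parallel gripper is mounted at the origin on the work surface. World frame = base frame: x ahead of the robot, y to its left, z up, the work surface at z = 0. Lengths are in mm, angles in rad, forces in N, time in s.
With the tool pointing down it reaches from about 425 to 950 mm from the base axis. Payload 4.7 kg.
Tool frame: the origin (TCP) lies at the very end of the fingers, on their centre line; the grasp point (between the pads) lies r.grip_point_offset behind it (r.grip_point_offset is the distance from the TCP to the grasp point, in mm); z points along the fingers, y is the line along which they close (so a half turn about z gives the same grasp; the last joint's range is limited). The gripper opens to 87 mm and grips with 3 to 60 N. Pads are 19 mm wide; open, the fingers measure 117 mm over their backs; the gripper's body (75 mm by 190 mm) begins 51 mm behind the grasp point.
Start: joints at [-1.193, 0.469, -0.049, 1.532, 0.024, 1.141, -0.082], TCP at [267.041, 619.952, 196.073] pointing down, gripper open.
Joint ranges: [-2.59, 2.59], [-0.33, 1.99], [-1.39, 1.29], [0.1, 2.45], [-1.04, 4.18], [0.21, 1.99], [-2.66, 2.66]. Speed limits (rad/s): [2.57, 2.57, 3.14, 3.14, 3.14, 3.14, 3.14].

### API

Orientations are given as a 3x3 rotation matrix whose columns are the frame's x, y, z axes.
In Python, from station import r gives the robot as it stands.
- The arm moves only by the tool send_rows, never from a script. Its argument "moves" is a list of rows, each a list of 3 entries, a list of its own where there are three numbers: the turn, a rotation vector about the tool's x, y, z in rad, then the shift along the tool's x, y, z in cm, then the finger opening in cm, from 0 to 8.7. In form: [[[rx, ry, rz], [dx, dy, dz], claw], ...]. A call has 1 to 20 rows; each row is the pose to reach, as a shift and turn from the pose commanded when the call began, along the tool's axes at that moment; what a row does not reach only later rows make up. A row lasts 1/10 s, in which the tool goes at most 50 mm and 8.59 degrees, less where a joint would pass 70% of its speed; a pose out of reach is approached as far as the arm can. A call with a gripper value outside its range is refused whole. The fingers move at their own pace and stop on an object; the grip force is fixed at half the most. Time passes only in rows, so rows that repeat a pose let the fingers close. It gives the time, the measured TCP pose, the force, the opening and the grip force at its end, in the units of the state.
- r.get_obs(): the state, without advancing time (a new reading comes with each control period).
- r.camera(name): name is "scene" or "top" or "wrist"; returns the picture (480x640x3 uint8, blue, green, red); there is no depth.
- r.calibration(name): a dict with "vertical_fov" (degrees; the focal length in pixels is half the picture's height over the tangent of half this angle, whatever the lens; pixels are square), "cx", "cy" (the principal point, pixels), "position" and "orientation" of the camera in the world. Camera axes: x right, y down, z forward; pixel columns grow to the right and rows downward; lengths in mm; the calibration is good to about 2 mm. A picture is of the moment at which its call begins: read the wrist's pose just before it. calibration takes no time and is no camera call; for the wrist camera it gives the pose at the moment of the call.
- r.close_job(): hands the job in; it is judged then, once.
The state is a dict: "time_s": time; "joint_positions": joint angles; "joint_velocities": joint speeds; "effort": joint torques, N m; "ee_pos": TCP position; "ee_rot": TCP orientation; "force": force on the tool from outside, world axes, zero at the start; "wrist_torque": the same for the moment, N m; "width": finger opening in mm; "grasp_force": force on a finger pad.
Only numpy, scipy, OpenCV 4.12 (cv2) and the standard library are available. Lean on these libraries where they do the work, as an engineer would, in place of code of your own. Each camera call takes 0.05 s, during which the arm holds its last target. There are 200 camera calls.

## Working session

There is one attempt and no reset: what is moved stays moved. The work goes in short steps, Python scripts to look and compute and a tool call to move; the robot and the scene stay as the last step left them, time stands still between calls to the robot, and variables do not carry over. Pictures are saved under pics/ and viewed, at most 10 in all, crops included, and the job is handed in when it is done.

Besides the shell and the picture viewer there is one more tool, called after "Emit:" as name(argument=value, ...), one argument or row to a line, values as JSON. send_rows: Moves the arm, as the interface text tells. Its arguments: {"type":"object","properties":{"moves":{"type":"array"}},"required":["moves"]}

```bash
mkdir -p pics; python3 - <<'E'
from station import r
import cv2
o=r.get_obs();print({k:o[k] for k in('time_s','ee_pos','ee_rot','force','width')},r.grip_point_offset)
for n in('top','scene'):
    cv2.imwrite(f'pics/{n}.png',r.camera(n));print(n,r.calibration(n))
E
```

```text
{'time_s': 0.0, 'ee_pos': array([266.81457525, 619.317714  , 194.98742451]), 'ee_rot': array([[-9.18424172e-01,  3.95596472e-01, -6.87264666e-04],
       [ 3.95597056e-01,  9.18422312e-01, -1.85093705e-03],
       [-1.01024962e-04, -1.97182520e-03, -9.99998051e-01]]), 'force': array([ 0.24090776, -0.04525588, -0.18807799]), 'width': 87.09231737225964} 18.700000000000003
top {'vertical_fov': 46.00182008647171, 'cx': 305.66295856001085, 'cy': 248.8037564039581, 'position': array([415.40770494,  -7.58668897, 969.59960091]), 'orientation': array([[ 0.01640879, -0.99026901,  0.13819564],
       [-0.99953809, -0.01270995,  0.02760534],
       [-0.02558025, -0.13858477, -0.99002016]])}
scene {'vertical_fov': 48.458080551552236, 'cx': 321.1039201252774, 'cy': 236.10479599920737, 'position': array([1103.55436298,   22.95506502,  714.07759338]), 'orientation': array([[-5.63934821e-03,  7.53061433e-01, -6.57926041e-01],
       [ 9.99984020e-01,  4.50772009e-03, -3.41173293e-03],
       [ 3.96501945e-04, -6.57934768e-01, -7.53074820e-01]])}
```

View pics/top.png

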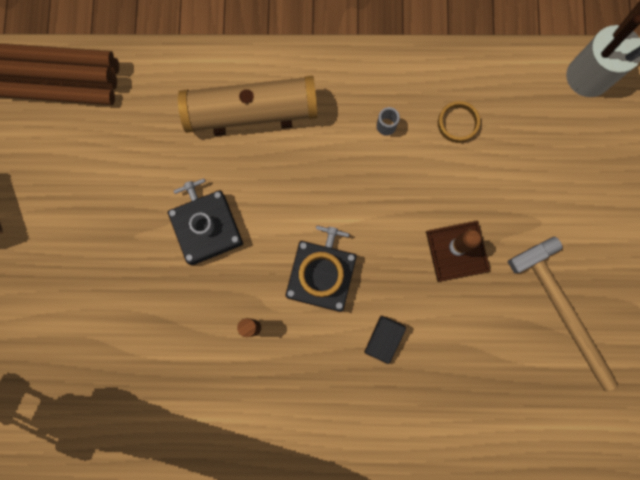

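View pics/scene.png

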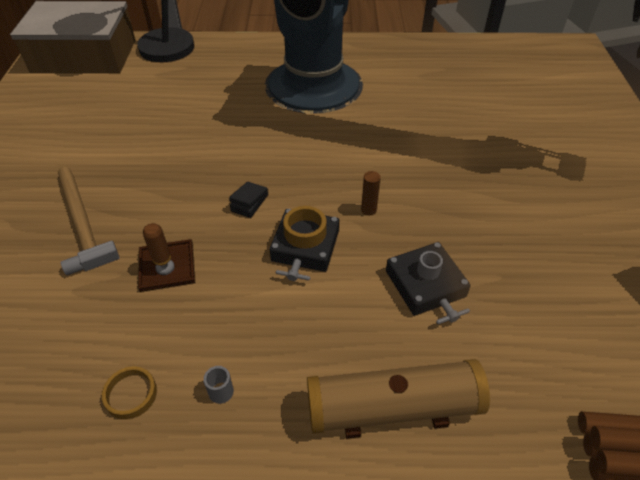

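```bash
cat > h.py <<'E'
import numpy as np,cv2
def ray(c,u,v):
    f=240/np.tan(np.radians(c['vertical_fov']/2))
    return c['orientation']@np.array([(u-c['cx'])/f,(v-c['cy'])/f,1.])
def onplane(c,u,v,z):
    d=ray(c,u,v);p=c['position'];return p+d*(z-p[2])/d[2]
def proj(c,P):
    f=240/np.tan(np.radians(c['vertical_fov']/2))
    q=c['orientation'].T@(np.array(P,float)-c['position']);return q[:2]/q[2]*f+[c['cx'],c['cy']]
E
python3 - <<'E'
from h import *
from station import r
c=r.calibration('top');im=cv2.imread('pics/top.png')
for n,p,z in(('ring',(321,274),65),('screw',(332,236),18),('tray',(458,251),6),('handle',(472,238),107),('blade',(458,247),10)):print(n,onplane(c,*p,z).round(1))
a=cv2.resize(im[215:325,270:370],None,fx=4,fy=4,interpolation=2);b=cv2.resize(im[205:315,410:510],None,fx=4,fy=4,interpolation=2)
cv2.imwrite('pics/crop.png',np.hstack([a,b]))
hsv=cv2.cvtColor(im,cv2.COLOR_BGR2HSV)
for p in((321,254),(300,274),(472,238),(435,240),(480,265)):print(p,hsv[p[1],p[0]])
E
```

```text
ring [501.2  -7.7  65. ]
screw [570.8 -25.6  18. ]
tray [ 549.5 -241.1    6. ]
handle [ 555.8 -238.4  107. ]
blade [ 555.8 -240.3   10. ]
(321, 254) [ 18 173 167]
(300, 274) [ 18 166 175]
(472, 238) [ 11 168 123]
(435, 240) [  9 171  70]
(480, 265) [  9 179  60]
```

View pics/crop.png

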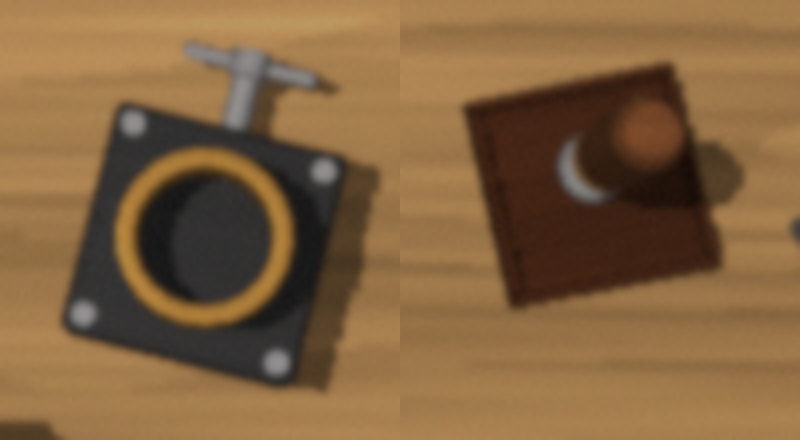

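The crops show the wide brass ring centred at about top-image (321,274) with the clamp screw at (332,233). The handle top is at (472,238) and the tray at (458,251). Next I refine these with masks.

```bash
python3 - <<'E'
from h import *
from station import r
c=r.calibration('top');im=cv2.imread('pics/top.png');hsv=cv2.cvtColor(im,cv2.COLOR_BGR2HSV)
def big(m,x0,x1,y0,y1):
    k=np.zeros_like(m);k[y0:y1,x0:x1]=m[y0:y1,x0:x1]
    cs,_=cv2.findContours(k,0,1);return max(cs,key=cv2.contourArea)
# block: dark grey, tray dark
m=cv2.inRange(hsv,(0,0,0),(180,140,80)); m|=0
blk=big(cv2.morphologyEx(m,cv2.MORPH_CLOSE,np.ones((3,3))),275,360,238,315)
m2=cv2.inRange(hsv,(12,150,130),(25,255,255)); ring=big(m2,296,348,250,299)
(u,v),ax,_=cv2.fitEllipse(ring);R=onplane(c,u,v,65);print('ring',u,v,ax,R)
e=np.array([onplane(c,*q[0],65)[:2] for q in ring.astype(float)]);print('rad',np.hypot(*(e-R[:2]).T).mean())
mr=cv2.minAreaRect(blk);print(mr)
B=np.array([onplane(c,*q,35)[:2] for q in cv2.boxPoints(mr)]);print('block',B.mean(0),[ (np.hypot(*d).round(1),np.degrees(np.arctan2(d[1],d[0])).round(1)) for d in np.roll(B,-1,0)-B])
m3=cv2.inRange(hsv,(4,120,90),(14,255,200));hd=big(m3,455,490,222,256)
(u,v),ax,_=cv2.fitEllipse(hd);print('handle',u,v,ax,onplane(c,u,v,107))
m4=cv2.inRange(hsv,(0,120,0),(14,255,90));tr=big(cv2.morphologyEx(m4|m3,cv2.MORPH_CLOSE,np.ones((3,3))),420,491,215,285)
mt=cv2.minAreaRect(tr);B=np.array([onplane(c,*q,10)[:2] for q in cv2.boxPoints(mt)]);print('tray',B.mean(0),[ (np.hypot(*d).round(1),np.degrees(np.arctan2(d[1],d[0])).round(1)) for d in np.roll(B,-1,0)-B])
c2=r.calibration('scene')
for n,p,z in(('ringS',(305,222),65),('handleS',(152,231),107),('tray',(166,264),8)):print(n,onplane(c2,*p,z).round(1))
E
```

```text
ring 320.37786865234375 273.7257080078125 (42.45453643798828, 42.77363586425781) [501.59523778  -6.65150032  65.        ]
rad 34.240810037691816
((325.3031311035156, 275.94818115234375), (67.7461166381836, 61.332881927490234), 14.743562698364258)
block [501.26385557 -14.71536653] [(np.float64(102.4), np.float64(-13.6)), (np.float64(112.9), np.float64(-104.2)), (np.float64(101.6), np.float64(165.5)), (np.float64(111.4), np.float64(76.2))]
handle 472.0430603027344 237.35293579101562 (13.60412883758545, 14.705086708068848) [ 556.8247178  -238.49546074  107.        ]
tray [ 549.51834757 -240.12813157] [(np.float64(94.5), np.float64(-77.1)), (np.float64(91.2), np.float64(-169.6)), (np.float64(93.3), np.float64(102.9)), (np.float64(91.1), np.float64(11.2))]
ringS [505.7  -6.8  65. ]
handleS [ 564.4 -237.6  107. ]
tray [ 550.5 -240.6    8. ]
```

Emit:
send_rows(
  moves=[
    [[0, 0, 1.164], [-60.6, -67.4, 0], 8.7],
    [[0, 0, 1.164], [-60.6, -67.4, 0], 8.7],
    [[0, 0, 1.164], [-60.6, -67.4, 0], 8.7],
    [[0, 0, 1.164], [-60.6, -67.4, 0], 8.7],
    [[0, 0, 1.164], [-60.6, -67.4, 0], 8.7],
    [[0, 0, 1.164], [-60.6, -67.4, 0], 8.7],
    [[0, 0, 1.164], [-60.6, -67.4, 0], 8.7],
    [[0, 0, 1.164], [-60.6, -67.4, 0], 8.7],
    [[0, 0, 1.164], [-60.6, -67.4, 0], 8.7],
    [[0, 0, 1.164], [-60.6, -67.4, 0], 8.7],
    [[0, 0, 1.164], [-60.6, -67.4, 0], 8.7],
    [[0, 0, 1.164], [-60.6, -67.4, 0], 8.7],
    [[0, 0, 1.164], [-60.6, -67.4, 0], 8.7],
    [[0, 0, 1.164], [-60.6, -67.4, 0], 8.7],
    [[0, 0, 1.164], [-60.6, -67.4, 0], 8.7],
    [[0, 0, 1.164], [-60.6, -67.4, 0], 8.7],
    [[0, 0, 1.164], [-60.6, -67.4, 0], 8.7],
    [[0, 0, 1.164], [-60.6, -67.4, 0], 8.7],
    [[0, 0, 1.164], [-60.6, -67.4, 0], 8.7],
    [[0, 0, 1.164], [-60.6, -67.4, 0], 8.7],
  ],
)

```text
time_s: 2.1
ee_pos: [556.3, -240.7, 195.3]
ee_rot: [[0.004, 1.0, -0.002], [1.0, -0.004, -0.001], [-0.001, -0.002, -1.0]]
force: [0.6, 0.8, -0.0]
width: 87.3
grasp_force: 0.0
```

```bash
python3 - <<'E'
from h import *
from station import r
o=r.get_obs();print({k:o[k].round(4) for k in('ee_pos','ee_rot','force','joint_positions','joint_velocities')},o['time_s'])
c=r.calibration('wrist');im=r.camera('wrist');cv2.imwrite('pics/w1.png',im);print(c)
for P in((557,-239,107),(557,-239,5),(550,-240,12)):print(P,proj(c,P))
E
```

```text
{'ee_pos': array([ 556.2542, -240.6602,  195.2915]), 'ee_rot': array([[ 3.6e-03,  1.0e+00, -1.5e-03],
       [ 1.0e+00, -3.6e-03, -5.0e-04],
       [-5.0e-04, -1.5e-03, -1.0e+00]]), 'force': array([ 0.6491,  0.8319, -0.0255]), 'joint_positions': array([-0.1237,  0.3996,  0.6214,  1.733 , -0.2566,  1.0927,  0.5761]), 'joint_velocities': array([-0.0488, -0.028 , -0.0396,  0.0326, -0.0088,  0.0075, -0.0087])} 2.1
{'vertical_fov': 58.4433985534144, 'cx': 316.4765534781582, 'cy': 233.11496986942547, 'position': array([ 557.11991918, -168.44482937,  385.36299232]), 'orientation': array([[ 0.99999672, -0.00194676, -0.0016656 ],
       [-0.00231637, -0.96477155, -0.26307886],
       [-0.00109477,  0.26308185, -0.9647729 ]])}
(557, -239, 107) [316.99696081 225.4006905 ]
(557, -239, 5) [316.98839765 197.50610095]
(550, -240, 12) [309.06773675 200.08943363]
```

View pics/w1.png

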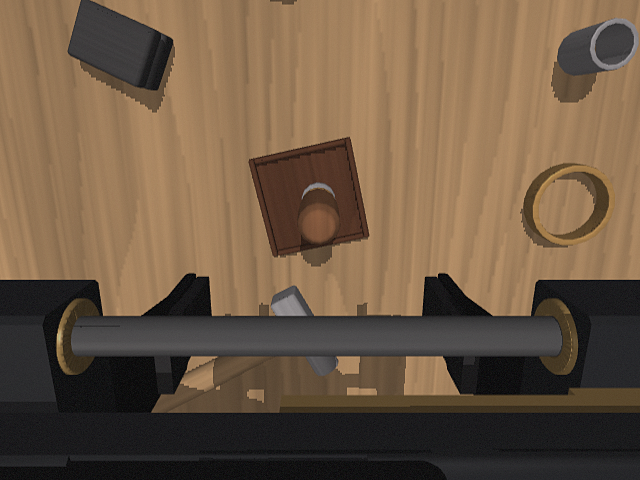

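The handle top is at about (319,224) and the prediction was (317,225), so the tool is at about (558,-238). I descend and grasp.

Emit:
send_rows(
  moves=[
    [[0, 0, 0], [0.24, 0.12, 3], 8.7],
    [[0, 0, 0], [0.24, 0.12, 6], 8.7],
    [[0, 0, 0], [0.24, 0.12, 9], 8.7],
    [[0, 0, 0], [0.24, 0.12, 11.5], 8.7],
    [[0, 0, 0], [0.24, 0.12, 13.5], 8.7],
    [[0, 0, 0], [0.24, 0.12, 14.4], 8.7],
    [[0, 0, 0], [0.24, 0.12, 14.4], 8.7],
    [[0, 0, 0], [0.24, 0.12, 14.4], 8.7],
    [[0, 0, 0], [0.24, 0.12, 14.4], 2],
    [[0, 0, 0], [0.24, 0.12, 14.4], 2],
    [[0, 0, 0], [0.24, 0.12, 14.4], 2],
    [[0, 0, 0], [0.24, 0.12, 14.4], 2],
    [[0, 0, 0], [0.24, 0.12, 14.4], 2],
    [[0, 0, 0], [0.24, 0.12, 14.4], 2],
    [[0, 0, 0], [0.24, 0.12, 14.4], 2],
    [[0, 0, 0], [0.24, 0.12, 14.4], 2],
  ],
)

```text
time_s: 3.75
ee_pos: [558.1, -236.4, 52.0]
ee_rot: [[0.0, 1.0, -0.0], [1.0, -0.0, 0.0], [0.0, -0.0, -1.0]]
force: [-0.5, 0.4, 0.5]
width: 31.1
grasp_force: 0.6
```

```bash
python3 - <<'E'
from station import r
o=r.get_obs();print({k:o[k] for k in('ee_pos','ee_rot','force','width','grasp_force')})
E
```

```text
{'ee_pos': array([ 558.05186231, -236.41495103,   51.95062175]), 'ee_rot': array([[ 4.30657664e-05,  9.99999984e-01, -1.75439239e-04],
       [ 9.99999992e-01, -4.30449862e-05,  1.18449023e-04],
       [ 1.18441470e-04, -1.75444338e-04, -9.99999978e-01]]), 'force': array([-0.53038019,  0.3760793 ,  0.52657248]), 'width': 31.083882936919387, 'grasp_force': 0.6347850174643099}
```

Emit:
send_rows(
  moves=[
    [[0, 0, 0], [0, 0, 0], 2],
    [[0, 0, 0], [0, 0, 0], 2],
    [[0, 0, 0], [0, 0, -1.5], 2],
    [[0, 0, 0], [0, 0, -4], 2],
    [[0, 0, 0], [0, 0, -7], 2],
    [[0, 0, 0], [1, 0, -9], 2],
    [[0, 0, 0], [3.5, -0.4, -10], 2],
    [[0, 0, 0], [6.5, -0.7, -10], 2],
    [[0, 0, 0], [9.5, -1, -10], 2],
    [[0, 0, 0], [12.5, -1.4, -10], 2],
    [[0, 0, 0], [15.5, -1.7, -10], 2],
    [[0, 0, 0], [18.5, -2, -10], 2],
    [[0, 0, 0], [20.5, -2.3, -9.5], 2],
    [[0, 0, 0], [21.8, -2.5, -9], 2],
    [[0, 0, 0], [22.4, -2.5, -8.5], 2],
    [[0, 0, 0], [22.4, -2.5, -8], 2],
    [[0, 0, 0], [22.4, -2.5, -8], 2],
    [[0, 0, 0], [22.4, -2.5, -8], 2],
    [[0, 0, 0], [22.4, -2.5, -8], 2],
  ],
)

```text
time_s: 5.65
ee_pos: [533.4, -13.6, 132.2]
ee_rot: [[0.002, 1.0, 0.0], [1.0, -0.002, -0.0], [-0.0, 0.0, -1.0]]
force: [0.3, -0.5, -2.1]
width: 29.2
grasp_force: 30.0
```

```bash
python3 - <<'E'
from h import *
from station import r
o=r.get_obs();print({k:o[k] for k in('ee_pos','ee_rot','force','width','grasp_force','time_s')})
A=[]
for n,P in(('scene',(533,-15,85)),('wrist',(533,-15,85))):
    im=r.camera(n);c=r.calibration(n);cv2.imwrite(f'pics/{n}2.png',im);u,v=proj(c,P).round().astype(int);print(n,u,v)
    y0=min(max(v-50,0),380);x0=min(max(u-50,0),540);print(x0,y0)
    A.append(cv2.resize(im[y0:y0+100,x0:x0+100],None,fx=4,fy=4,interpolation=2))
cv2.imwrite('pics/crop2.png',np.hstack(A))
E
```

```text
{'ee_pos': array([533.35825562, -13.57776098, 132.1947648 ]), 'ee_rot': array([[ 1.84150768e-03,  9.99998237e-01,  3.67129063e-04],
       [ 9.99998246e-01, -1.84138227e-03, -3.41624838e-04],
       [-3.40948211e-04,  3.67757524e-04, -9.99999874e-01]]), 'force': array([ 0.28024006, -0.52071026, -2.11626089]), 'width': 29.213579361984657, 'grasp_force': 29.957737943805114, 'time_s': 5.65}
scene 299 226
249 176
wrist 315 249
265 199
```

View pics/crop2.png

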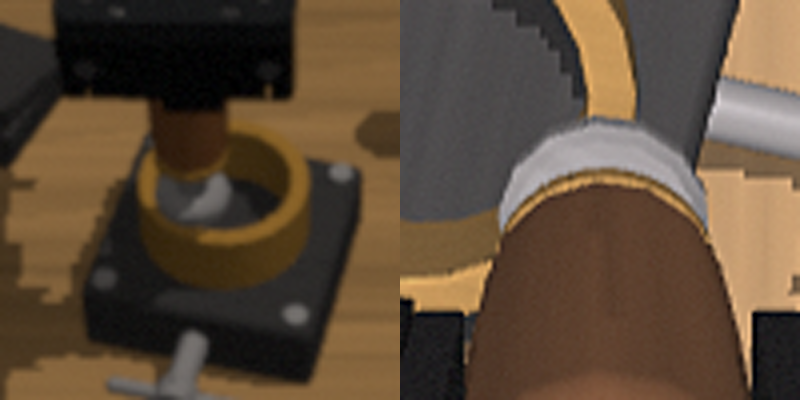

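The wrist crop shows the disc blade with edges at about image x = 290 to 342 and its top at about row 229.5, over the right (+x) wall of the ring. I look at the full wrist picture to measure both in the same view.

```bash
python3 - <<'E'
from h import *
from station import r
c=r.calibration('wrist');im=cv2.imread('pics/wrist2.png');hsv=cv2.cvtColor(im,cv2.COLOR_BGR2HSV)
print('blade x',onplane(c,290,250,93)[0],onplane(c,342,250,93)[0],'y far edge',onplane(c,316,229.5,85))
print('pred ring px',[proj(c,(502+36*np.cos(a),-7+36*np.sin(a),65)).round() for a in np.arange(0,6.3,np.pi/2)])
print('pred blade',proj(c,(533.4,-15.5,85)))
cv2.imwrite('pics/crop3.png',cv2.resize(im[100:300,170:370],None,fx=3,fy=3,interpolation=2))
E
```

```text
blade x 519.0329818246354 548.1482257239269 y far edge [533.58946553  -3.42458374  85.        ]
pred ring px [array([323., 227.]), array([263., 168.]), array([207., 227.]), array([267., 281.]), array([323., 227.])]
pred blade [315.67609192 249.65873673]
```

View pics/crop3.png

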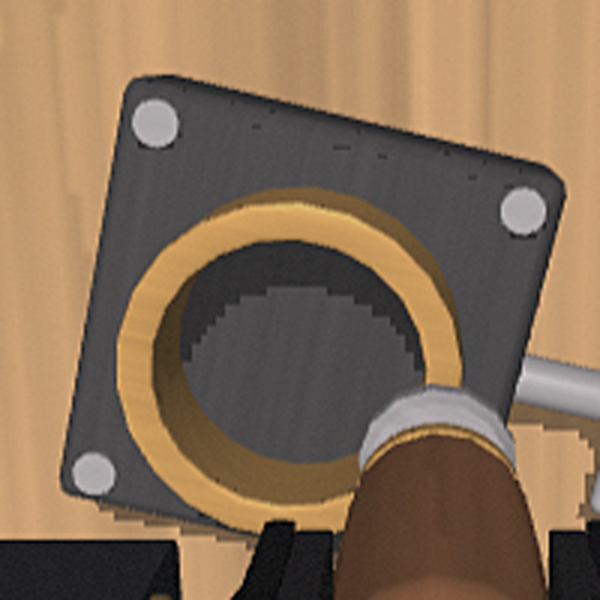

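```bash
python3 - <<'E'
from h import *
from station import r
c=r.calibration('scene');im=cv2.imread('pics/scene2.png').astype(int)
for z in(85,93,115,135,150):print(z,proj(c,(533.5,-16,z)).round(1), 'pxmm',(proj(c,(533.5,-6,z))-proj(c,(533.5,-16,z)))[0]/10)
for v in(204,208,212,216,220,223,226,229): print(v,[tuple(im[v,u]) and int(im[v,u,2]) for u in range(280,312)])
w=cv2.imread('pics/wrist2.png');cw=r.calibration('wrist')
for y in(-14,-16,-18):print(y,proj(cw,(533.5,y,187)).round(1))
hs=cv2.cvtColor(w,cv2.COLOR_BGR2HSV)
print('col316 rows',[(v,*map(int,w[v,316])) for v in range(224,360,4)])
E
```

```text
85 [298.5 226.3] pxmm 0.6281289617946584
93 [298.3 222.9] pxmm 0.6326180040588838
115 [297.9 213.3] pxmm 0.6453003462720801
135 [297.5 204.2] pxmm 0.6572791961199869
150 [297.1 197.2] pxmm 0.6665593095498764
204 [133, 134, 134, 134, 132, 115, 77, 46, 45, 43, 38, 33, 36, 35, 37, 36, 36, 34, 40, 43, 44, 45, 46, 47, 52, 74, 106, 126, 128, 127, 129, 127]
208 [136, 135, 135, 135, 134, 117, 81, 48, 46, 45, 48, 46, 47, 46, 48, 50, 51, 53, 55, 57, 58, 61, 63, 62, 62, 76, 99, 114, 116, 120, 126, 128]
212 [137, 137, 135, 120, 80, 53, 61, 60, 45, 46, 46, 47, 48, 47, 47, 51, 52, 54, 54, 56, 60, 60, 62, 63, 61, 63, 64, 61, 60, 58, 58, 58]
216 [134, 120, 82, 54, 85, 121, 126, 103, 67, 56, 52, 49, 48, 47, 48, 49, 51, 53, 53, 55, 58, 61, 69, 83, 89, 77, 65, 60, 59, 60, 58, 58]
220 [92, 57, 48, 85, 121, 133, 135, 120, 89, 66, 61, 61, 61, 60, 63, 73, 83, 81, 75, 70, 73, 87, 105, 110, 102, 78, 50, 46, 48, 49, 50, 50]
223 [36, 30, 33, 77, 119, 135, 133, 113, 73, 65, 64, 63, 62, 55, 50, 49, 51, 51, 49, 55, 81, 107, 114, 113, 109, 101, 78, 40, 29, 24, 25, 22]
226 [25, 24, 28, 45, 88, 120, 129, 113, 77, 61
[... 266 characters left out ...]
18 [315.7 343.5]
col316 rows [(224, 88, 147, 193), (228, 95, 113, 130), (232, 158, 156, 162), (236, 167, 166, 171), (240, 155, 156, 165), (244, 84, 139, 183), (248, 42, 59, 86), (252, 45, 62, 89), (256, 43, 61, 87), (260, 43, 61, 91), (264, 44, 62, 89), (268, 46, 63, 90), (272, 44, 63, 90), (276, 47, 63, 92), (280, 50, 67, 97), (284, 48, 66, 96), (288, 46, 66, 97), (292, 53, 74, 108), (296, 61, 86, 126), (300, 63, 89, 131), (304, 63, 92, 135), (308, 67, 97, 143), (312, 76, 110, 163), (316, 49, 51, 56), (320, 69, 69, 69), (324, 79, 77, 80), (328, 83, 83, 84), (332, 91, 90, 93), (336, 93, 93, 95), (340, 95, 93, 96), (344, 98, 97, 101), (348, 99, 97, 101), (352, 82, 80, 81), (356, 65, 85, 117)]
```

Both views agree. The tool is upright with the blade at about (533.5,-18.4), and the ring centre is at (502.8,-6.6). I shift the blade to the start point and lower it gently.

Emit:
send_rows(
  moves=[
    [[0, 0, 0], [0.2, 0.03, 0.3], 2],
    [[0, 0, 0], [0.46, 0.05, 0.8], 2],
    [[0, 0, 0], [0.46, 0.05, 1.2], 2],
    [[0, 0, 0], [0.46, 0.05, 1.5], 2],
    [[0, 0, 0], [0.46, 0.05, 1.7], 2],
    [[0, 0, 0], [0.46, 0.05, 1.85], 2],
    [[0, 0, 0], [0.46, 0.05, 2.0], 2],
    [[0, 0, 0], [0.46, 0.05, 2.1], 2],
    [[0, 0, 0], [0.46, 0.05, 2.2], 2],
    [[0, 0, 0], [0.46, 0.05, 2.3], 2],
    [[0, 0, 0], [0.46, 0.05, 2.4], 2],
    [[0, 0, 0], [0.46, 0.05, 2.5], 2],
    [[0, 0, 0], [0.46, 0.05, 2.5], 2],
    [[0, 0, 0], [0.46, 0.05, 2.5], 2],
  ],
)

```text
time_s: 7.15
ee_pos: [533.8, -7.9, 107.1]
ee_rot: [[-0.0, 1.0, 0.0], [1.0, 0.0, 0.0], [0.0, 0.0, -1.0]]
force: [-2.2, -0.6, 2.9]
width: 29.0
grasp_force: 30.0
```

```bash
python3 - <<'E'
from h import *
from station import r
o=r.get_obs();print({k:o[k] for k in('ee_pos','ee_rot','force','wrist_torque','width','grasp_force','time_s')})
im=r.camera('wrist');cv2.imwrite('pics/w4.png',im)
cv2.imwrite('pics/crop4.png',cv2.resize(im[100:300,170:370],None,fx=3,fy=3,interpolation=2))
# incremental path for 6 calls of 20 rows: offsets in tool (cm): dx=world y, dy=world x
a0=np.radians(-13)
for k in range(6):
    b=np.radians(60*k); print(k,[[round(3.2*float(np.sin(a0+b+np.radians(3*i))-np.sin(a0+b)),2),round(3.2*float(np.cos(a0+b+np.radians(3*i))-np.cos(a0+b)),2)] for i in range(1,21)])
E
```

```text
{'ee_pos': array([533.76679389,  -7.85956796, 107.14017135]), 'ee_rot': array([[-7.05182127e-07,  9.99999955e-01,  2.98732030e-04],
       [ 9.99999999e-01,  6.90448598e-07,  4.93203188e-05],
       [ 4.93201103e-05,  2.98732064e-04, -9.99999954e-01]]), 'force': array([-2.21538513, -0.61966246,  2.88444403]), 'wrist_torque': array([-0.1426265 ,  0.29912003, -0.03830731]), 'width': 28.971013609564377, 'grasp_force': 30.02283659297973, 'time_s': 7.15}
0 [[0.16, 0.03], [0.33, 0.06], [0.5, 0.07], [0.66, 0.08], [0.83, 0.08], [1.0, 0.07], [1.17, 0.05], [1.33, 0.02], [1.49, -0.01], [1.66, -0.06], [1.81, -0.11], [1.97, -0.17], [2.12, -0.24], [2.27, -0.32], [2.42, -0.4], [2.56, -0.5], [2.69, -0.6], [2.82, -0.7], [2.94, -0.82], [3.06, -0.94]]
1 [[0.11, -0.13], [0.22, -0.26], [0.31, -0.39], [0.4, -0.53], [0.49, -0.68], [0.56, -0.83], [0.63, -0.98], [0.69, -1.14], [0.74, -1.3], [0.78, -1.46], [0.81, -1.63], [0.84, -1.79], [0.85, -1.96], [0.86, -2.13], [0.86, -2.29], [0.85, -2.46], [0.83, -2.63], [0.8, -2.79], [0.76, -2.96], [0.72, -3.12]]
2 [[-0.05, -0.16], [-0.11, -0.31], [-0.18, -0.47], [-0.26
[... 447 characters left out ...]
17], [-2.12, 0.24], [-2.27, 0.32], [-2.42, 0.4], [-2.56, 0.5], [-2.69, 0.6], [-2.82, 0.7], [-2.94, 0.82], [-3.06, 0.94]]
4 [[-0.11, 0.13], [-0.22, 0.26], [-0.31, 0.39], [-0.4, 0.53], [-0.49, 0.68], [-0.56, 0.83], [-0.63, 0.98], [-0.69, 1.14], [-0.74, 1.3], [-0.78, 1.46], [-0.81, 1.63], [-0.84, 1.79], [-0.85, 1.96], [-0.86, 2.13], [-0.86, 2.29], [-0.85, 2.46], [-0.83, 2.63], [-0.8, 2.79], [-0.76, 2.96], [-0.72, 3.12]]
5 [[0.05, 0.16], [0.11, 0.31], [0.18, 0.47], [0.26, 0.62], [0.35, 0.76], [0.44, 0.9], [0.54, 1.03], [0.65, 1.16], [0.76, 1.29], [0.88, 1.4], [1.0, 1.52], [1.13, 1.62], [1.27, 1.72], [1.41, 1.81], [1.56, 1.89], [1.71, 1.96], [1.86, 2.03], [2.02, 2.09], [2.18, 2.14], [2.34, 2.18]]
```

View pics/crop4.png

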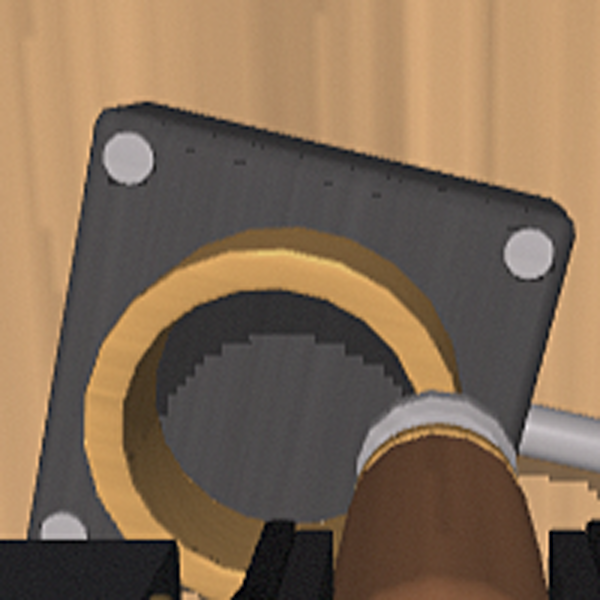

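```bash
python3 - <<'E'
from h import *
from station import r
o=r.get_obs();print(o['ee_pos'],o['force'],o['time_s'])
c=r.calibration('wrist')
print('ring L',onplane(c,198,240,65),'R',onplane(c,324,235,65),'top',onplane(c,261,182.3,65))
print('blade far',onplane(c,315.7,230,65), 'L/R',onplane(c,289,252,73)[0],onplane(c,342.3,252,73)[0])
E
```

```text
[533.74223865  -7.85311133 107.14775899] [-1.00423031 -0.27654842  1.91400619] 7.2
ring L [467.53610736  -3.00997182  65.        ] R [ 5.38496380e+02 -1.14511447e-02  6.50000000e+01] top [504.08724278  29.66510963  65.        ]
blade far [533.83248549   2.88801448  65.        ] L/R 519.2127987491531 548.4318060538252
```

The blade is pressed at about 4–5 N, at (30.8,-5.8) from the ring centre. That is radius 31 mm at the screw side, so I start the circle with a small centring correction.

Emit:
send_rows(
  moves=[
    [[0, 0, 0], [0.14, 0.04, 0], 2],
    [[0, 0, 0], [0.29, 0.08, 0], 2],
    [[0, 0, 0], [0.44, 0.1, 0], 2],
    [[0, 0, 0], [0.58, 0.12, 0], 2],
    [[0, 0, 0], [0.73, 0.12, 0], 2],
    [[0, 0, 0], [0.88, 0.11, 0], 2],
    [[0, 0, 0], [1.03, 0.09, 0], 2],
    [[0, 0, 0], [1.19, 0.06, 0], 2],
    [[0, 0, 0], [1.35, 0.03, 0], 2],
    [[0, 0, 0], [1.52, -0.02, 0], 2],
    [[0, 0, 0], [1.67, -0.07, 0], 2],
    [[0, 0, 0], [1.83, -0.13, 0], 2],
    [[0, 0, 0], [1.98, -0.2, 0], 2],
    [[0, 0, 0], [2.13, -0.28, 0], 2],
    [[0, 0, 0], [2.28, -0.36, 0], 2],
    [[0, 0, 0], [2.42, -0.46, 0], 2],
    [[0, 0, 0], [2.55, -0.56, 0], 2],
    [[0, 0, 0], [2.68, -0.66, 0], 2],
    [[0, 0, 0], [2.8, -0.78, 0], 2],
    [[0, 0, 0], [2.92, -0.9, 0], 2],
  ],
)

```text
time_s: 9.2
ee_pos: [524.7, 21.6, 107.1]
ee_rot: [[-0.0, 1.0, 0.0], [1.0, 0.0, 0.0], [0.0, 0.0, -1.0]]
force: [1.6, -1.3, 3.0]
width: 28.9
grasp_force: 30.0
```

```bash
cat > chk.py <<'E'
from h import *
from station import r
import sys
o=r.get_obs();print({k:np.round(o[k],3) for k in('ee_pos','force','wrist_torque','width','time_s')})
c=r.calibration('wrist');im=r.camera('wrist');cv2.imwrite(f'pics/{sys.argv[1]}.png',im)
g=cv2.cvtColor(im,cv2.COLOR_BGR2HSV)
m=cv2.inRange(g,(0,0,95),(180,60,255));m[:205]=0;m[275:]=0;m[:,:270]=0;m[:,365:]=0
n,l,s,_=cv2.connectedComponentsWithStats(m);i=1+s[1:,4].argmax();x,y,w,h,a=s[i];print('blob',x,y,w,h)
print('blade',(onplane(c,x,252,73)[0]+onplane(c,x+w,252,73)[0])/2,onplane(c,x+w/2,y,65)[1]-15)
E
python3 chk.py c0
```

```text
{'ee_pos': array([524.67 ,  21.593, 107.08 ]), 'force': array([ 1.568, -1.318,  3.043]), 'wrist_torque': array([-0.654, -0.492, -0.006]), 'width': np.float64(28.93), 'time_s': np.float64(9.2)}
blob 289 232 54 28
blade 524.9452739103473 16.220612593852117
```

Emit:
send_rows(
  moves=[
    [[0, 0, 0], [0.11, -0.13, 0], 2],
    [[0, 0, 0], [0.22, -0.26, 0], 2],
    [[0, 0, 0], [0.31, -0.39, 0], 2],
    [[0, 0, 0], [0.4, -0.53, 0], 2],
    [[0, 0, 0], [0.49, -0.68, 0], 2],
    [[0, 0, 0], [0.56, -0.83, 0], 2],
    [[0, 0, 0], [0.63, -0.98, 0], 2],
    [[0, 0, 0], [0.69, -1.14, 0], 2],
    [[0, 0, 0], [0.74, -1.3, 0], 2],
    [[0, 0, 0], [0.78, -1.46, 0], 2],
    [[0, 0, 0], [0.81, -1.63, 0], 2],
    [[0, 0, 0], [0.84, -1.79, 0], 2],
    [[0, 0, 0], [0.85, -1.96, 0], 2],
    [[0, 0, 0], [0.86, -2.13, 0], 2],
    [[0, 0, 0], [0.86, -2.29, 0], 2],
    [[0, 0, 0], [0.85, -2.46, 0], 2],
    [[0, 0, 0], [0.83, -2.63, 0], 2],
    [[0, 0, 0], [0.8, -2.79, 0], 2],
    [[0, 0, 0], [0.76, -2.96, 0], 2],
    [[0, 0, 0], [0.72, -3.12, 0], 2],
  ],
)

```text
time_s: 11.25
ee_pos: [493.2, 28.7, 107.0]
ee_rot: [[-0.0, 1.0, -0.0], [1.0, 0.0, 0.0], [0.0, -0.0, -1.0]]
force: [2.7, 0.1, 3.9]
width: 29.1
grasp_force: 30.0
```

```bash
python3 chk.py c1
```

```text
{'ee_pos': array([493.216,  28.715, 107.005]), 'force': array([2.715, 0.098, 3.874]), 'wrist_torque': array([ 0.071, -0.718,  0.029]), 'width': np.float64(29.147), 'time_s': np.float64(11.25)}
blob 290 229 53 29
blade 493.73036028635875 25.088368841171814
```

Emit:
send_rows(
  moves=[
    [[0, 0, 0], [-0.05, -0.16, -0.03], 2],
    [[0, 0, 0], [-0.11, -0.31, -0.06], 2],
    [[0, 0, 0], [-0.18, -0.47, -0.1], 2],
    [[0, 0, 0], [-0.26, -0.62, -0.1], 2],
    [[0, 0, 0], [-0.35, -0.76, -0.1], 2],
    [[0, 0, 0], [-0.44, -0.9, -0.1], 2],
    [[0, 0, 0], [-0.54, -1.03, -0.1], 2],
    [[0, 0, 0], [-0.65, -1.16, -0.1], 2],
    [[0, 0, 0], [-0.76, -1.29, -0.1], 2],
    [[0, 0, 0], [-0.88, -1.4, -0.1], 2],
    [[0, 0, 0], [-1.0, -1.52, -0.1], 2],
    [[0, 0, 0], [-1.13, -1.62, -0.1], 2],
    [[0, 0, 0], [-1.27, -1.72, -0.1], 2],
    [[0, 0, 0], [-1.41, -1.81, -0.1], 2],
    [[0, 0, 0], [-1.56, -1.89, -0.1], 2],
    [[0, 0, 0], [-1.71, -1.96, -0.1], 2],
    [[0, 0, 0], [-1.86, -2.03, -0.1], 2],
    [[0, 0, 0], [-2.02, -2.09, -0.1], 2],
    [[0, 0, 0], [-2.18, -2.14, -0.1], 2],
    [[0, 0, 0], [-2.34, -2.18, -0.1], 2],
  ],
)

```text
time_s: 13.3
ee_pos: [471.4, 5.1, 108.0]
ee_rot: [[-0.0, 1.0, -0.0], [1.0, 0.0, 0.0], [0.0, -0.0, -1.0]]
force: [0.7, 2.3, 2.5]
width: 29.1
grasp_force: 30.0
```

```bash
python3 chk.py c2
```

```text
{'ee_pos': array([471.364,   5.105, 107.964]), 'force': array([0.723, 2.318, 2.533]), 'wrist_torque': array([ 0.586, -0.111, -0.005]), 'width': np.float64(29.089), 'time_s': np.float64(13.3)}
blob 289 227 54 30
blade 471.5632851947737 2.3757260188044214
```

Emit:
send_rows(
  moves=[
    [[0, 0, 0], [-0.16, -0.03, 0], 2],
    [[0, 0, 0], [-0.33, -0.06, 0], 2],
    [[0, 0, 0], [-0.5, -0.07, 0], 2],
    [[0, 0, 0], [-0.66, -0.08, 0], 2],
    [[0, 0, 0], [-0.83, -0.08, 0], 2],
    [[0, 0, 0], [-1.0, -0.07, 0], 2],
    [[0, 0, 0], [-1.17, -0.05, 0], 2],
    [[0, 0, 0], [-1.33, -0.02, 0], 2],
    [[0, 0, 0], [-1.49, 0.01, 0], 2],
    [[0, 0, 0], [-1.66, 0.06, 0], 2],
    [[0, 0, 0], [-1.81, 0.11, 0], 2],
    [[0, 0, 0], [-1.97, 0.17, 0], 2],
    [[0, 0, 0], [-2.12, 0.24, 0], 2],
    [[0, 0, 0], [-2.27, 0.32, 0], 2],
    [[0, 0, 0], [-2.42, 0.4, 0], 2],
    [[0, 0, 0], [-2.56, 0.5, 0], 2],
    [[0, 0, 0], [-2.69, 0.6, 0], 2],
    [[0, 0, 0], [-2.82, 0.7, 0], 2],
    [[0, 0, 0], [-2.94, 0.82, 0], 2],
    [[0, 0, 0], [-3.06, 0.94, 0], 2],
  ],
)

```text
time_s: 15.35
ee_pos: [480.9, -25.6, 108.0]
ee_rot: [[0.0, 1.0, -0.0], [1.0, -0.0, -0.0], [-0.0, -0.0, -1.0]]
force: [-1.1, 2.3, 2.5]
width: 28.8
grasp_force: 30.0
```

```bash
python3 chk.py c3
```

```text
{'ee_pos': array([480.917, -25.599, 107.955]), 'force': array([-1.081,  2.331,  2.524]), 'wrist_torque': array([0.414, 0.523, 0.02 ]), 'width': np.float64(28.826), 'time_s': np.float64(15.35)}
blob 289 228 53 30
blade 480.8766054502255 -28.910300839323035
```

Emit:
send_rows(
  moves=[
    [[0, 0, 0], [-0.11, 0.13, 0], 2],
    [[0, 0, 0], [-0.22, 0.26, 0], 2],
    [[0, 0, 0], [-0.31, 0.39, 0], 2],
    [[0, 0, 0], [-0.4, 0.53, 0], 2],
    [[0, 0, 0], [-0.49, 0.68, 0], 2],
    [[0, 0, 0], [-0.56, 0.83, 0], 2],
    [[0, 0, 0], [-0.63, 0.98, 0], 2],
    [[0, 0, 0], [-0.69, 1.14, 0], 2],
    [[0, 0, 0], [-0.74, 1.3, 0], 2],
    [[0, 0, 0], [-0.78, 1.46, 0], 2],
    [[0, 0, 0], [-0.81, 1.63, 0], 2],
    [[0, 0, 0], [-0.84, 1.79, 0], 2],
    [[0, 0, 0], [-0.85, 1.96, 0], 2],
    [[0, 0, 0], [-0.86, 2.13, 0], 2],
    [[0, 0, 0], [-0.86, 2.29, 0], 2],
    [[0, 0, 0], [-0.85, 2.46, 0], 2],
    [[0, 0, 0], [-0.83, 2.63, 0], 2],
    [[0, 0, 0], [-0.8, 2.79, 0], 2],
    [[0, 0, 0], [-0.76, 2.96, 0], 2],
    [[0, 0, 0], [-0.72, 3.12, 0], 2],
  ],
)

```text
time_s: 17.4
ee_pos: [512.4, -32.7, 108.0]
ee_rot: [[0.0, 1.0, 0.0], [1.0, -0.0, -0.0], [-0.0, 0.0, -1.0]]
force: [-2.1, -0.7, 2.2]
width: 29.0
grasp_force: 30.0
```

```bash
python3 chk.py c4
```

```text
{'ee_pos': array([512.446, -32.739, 108.043]), 'force': array([-2.131, -0.728,  2.184]), 'wrist_torque': array([-0.317,  0.72 ,  0.033]), 'width': np.float64(28.97), 'time_s': np.float64(17.4)}
blob 289 230 53 29
blade 512.3935930869723 -37.240778444546756
```

Emit:
send_rows(
  moves=[
    [[0, 0, 0], [0.05, 0.16, 0], 2],
    [[0, 0, 0], [0.11, 0.31, 0], 2],
    [[0, 0, 0], [0.18, 0.47, 0], 2],
    [[0, 0, 0], [0.26, 0.62, 0], 2],
    [[0, 0, 0], [0.35, 0.76, 0], 2],
    [[0, 0, 0], [0.44, 0.9, 0], 2],
    [[0, 0, 0], [0.54, 1.03, 0], 2],
    [[0, 0, 0], [0.65, 1.16, 0], 2],
    [[0, 0, 0], [0.76, 1.29, 0], 2],
    [[0, 0, 0], [0.88, 1.4, 0], 2],
    [[0, 0, 0], [1.0, 1.52, 0], 2],
    [[0, 0, 0], [1.13, 1.62, 0], 2],
    [[0, 0, 0], [1.27, 1.72, 0], 2],
    [[0, 0, 0], [1.41, 1.81, 0], 2],
    [[0, 0, 0], [1.56, 1.89, 0], 2],
    [[0, 0, 0], [1.71, 1.96, 0], 2],
    [[0, 0, 0], [1.86, 2.03, 0], 2],
    [[0, 0, 0], [2.02, 2.09, 0], 2],
    [[0, 0, 0], [2.18, 2.14, 0], 2],
    [[0, 0, 0], [2.34, 2.18, 0], 2],
  ],
)

```text
time_s: 19.45
ee_pos: [534.3, -9.1, 108.1]
ee_rot: [[0.0, 1.0, 0.001], [1.0, -0.0, 0.0], [0.0, 0.001, -1.0]]
force: [-0.2, -2.0, 3.1]
width: 28.9
grasp_force: 30.0
```

```bash
python3 chk.py c5
```

```text
{'ee_pos': array([534.268,  -9.138, 108.11 ]), 'force': array([-0.224, -1.976,  3.114]), 'wrist_torque': array([-0.726,  0.193,  0.043]), 'width': np.float64(28.863), 'time_s': np.float64(19.45)}
blob 289 232 53 30
blade 534.2556183327656 -14.799962011186075
```

Emit:
send_rows(
  moves=[
    [[0, 0, 0], [0.16, 0.03, 0], 2],
    [[0, 0, 0], [0.33, 0.06, 0], 2],
    [[0, 0, 0], [0.5, 0.07, 0], 2],
    [[0, 0, 0], [0.66, 0.08, 0], 2],
    [[0, 0, 0], [0.66, 0.08, 0], 2],
    [[0, 0, 0], [0.66, 0.08, 0], 2],
    [[0, 0, 0], [0.66, 0.08, -0.3], 2],
    [[0, 0, 0], [0.66, 0.08, -0.8], 2],
    [[0, 0, 0], [0.66, 0.08, -1.5], 2],
    [[0, 0, 0], [0.66, 0.08, -2.2], 2],
    [[0, 0, 0], [0.66, 0.08, -3], 2],
    [[0, 0, 0], [0.66, 0.08, -4], 2],
    [[0, 0, 0], [0.66, 0.08, -5], 2],
    [[0, 0, 0], [-1, 0.3, -5], 2],
    [[0, 0, 0], [-3, 0.5, -5], 2],
    [[0, 0, 0], [-5, 0.7, -5], 2],
    [[0, 0, 0], [-7, 1, -5], 2],
    [[0, 0, 0], [-9, 1.2, -5], 2],
    [[0, 0, 0], [-11, 1.4, -5], 2],
    [[0, 0, 0], [-13, 1.6, -5], 2],
  ],
)

```text
time_s: 21.5
ee_pos: [550.2, -139.9, 158.7]
ee_rot: [[-0.0, 1.0, 0.0], [1.0, 0.0, 0.0], [0.0, 0.0, -1.0]]
force: [-0.2, 0.3, -0.6]
width: 29.0
grasp_force: 30.0
```

```bash
python3 - <<'E'
from station import r
o=r.get_obs();print({k:o[k].round(2) for k in('ee_pos','force')},o['width'],o['time_s'])
E
```

```text
{'ee_pos': array([ 550.2 , -139.93,  158.69]), 'force': array([-0.24,  0.35, -0.63])} 29.04309369693298 21.5
```

Emit:
send_rows(
  moves=[
    [[0, 0, 0], [-2, 0, 0], 2],
    [[0, 0, 0], [-4, 0, 0], 2],
    [[0, 0, 0], [-6, 0, 0], 2],
    [[0, 0, 0], [-8, 0, 0], 2],
    [[0, 0, 0], [-9.2, 0, 0], 2],
    [[0, 0, 0], [-9.6, 0, 0], 2],
    [[0, 0, 0], [-9.6, 0, 2], 2],
    [[0, 0, 0], [-9.6, 0, 4.5], 2],
    [[0, 0, 0], [-9.6, 0, 6.5], 2],
    [[0, 0, 0], [-9.6, 0, 7.5], 2],
    [[0, 0, 0], [-9.6, 0, 7.7], 2],
    [[0, 0, 0], [-9.6, 0, 7.7], 2],
    [[0, 0, 0], [-9.6, 0, 7.7], 2],
    [[0, 0, 0], [-9.6, 0, 7.7], 2],
  ],
)

```text
time_s: 22.9
ee_pos: [550.8, -235.5, 82.1]
ee_rot: [[-0.0, 1.0, 0.002], [1.0, 0.0, -0.0], [-0.0, 0.002, -1.0]]
force: [-0.4, 0.7, -2.4]
width: 28.9
grasp_force: 30.0
```

```bash
python3 - <<'E'
from h import *
from station import r
o=r.get_obs();print({k:o[k].round(2) for k in('ee_pos','force')},o['width'],o['time_s'])
P=o['ee_pos'];bz=P[2]-47
A=[]
for n in('scene','wrist'):
    im=r.camera(n);c=r.calibration(n);cv2.imwrite(f'pics/{n}5.png',im)
    u,v=proj(c,(P[0],P[1],bz+20)).round().astype(int);x0,y0=u-40,v-40;print(n,x0,y0)
    for z in(0,8,30,50,94):print(z,(proj(c,(P[0],P[1],bz+z))-[x0,y0]).round(1)*5,end=' ')
    A.append(cv2.resize(im[y0:y0+80,x0:x0+80],None,fx=5,fy=5,interpolation=2))
cv2.imwrite('pics/crop5.png',np.hstack(A))
E
```

```text
{'ee_pos': array([ 550.76, -235.46,   82.07]), 'force': array([-0.44,  0.72, -2.35])} 28.89274673970093 22.9
scene 123 206
0 [212.5 239.5] 8 [207. 224.] 30 [192.  180.5] 50 [177.5 139. ] 94 [144.   42.5] wrist 276 217
0 [200. 146.] 8 [200.  166.5] 30 [200. 232.] 50 [200.5 303. ] 94 [201.  521.5]
```

View pics/crop5.png

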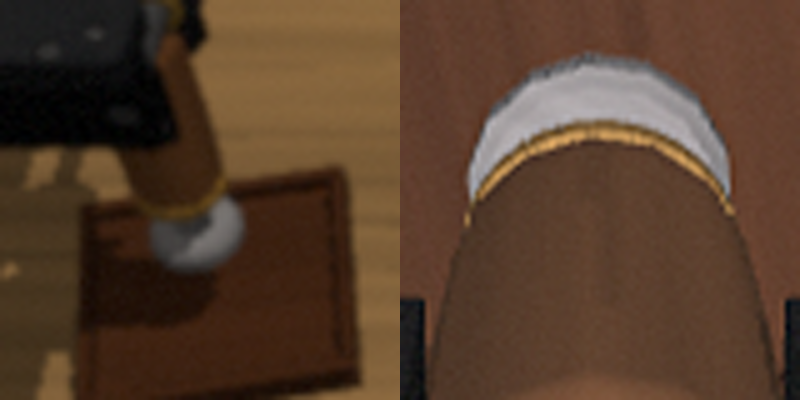

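The tool is upright with the blade over the tray centre, at about (551,-240) and 30 mm above the floor. I lower it gently.

Emit:
send_rows(
  moves=[
    [[0, 0, 0], [0, 0, 0.8], 2],
    [[0, 0, 0], [0, 0, 1.6], 2],
    [[0, 0, 0], [0, 0, 2.2], 2],
    [[0, 0, 0], [0, 0, 2.5], 2],
    [[0, 0, 0], [0, 0, 2.7], 2],
    [[0, 0, 0], [0, 0, 2.85], 2],
    [[0, 0, 0], [0, 0, 2.95], 2],
    [[0, 0, 0], [0, 0, 3.0], 2],
    [[0, 0, 0], [0, 0, 3.0], 2],
    [[0, 0, 0], [0, 0, 3.0], 2],
  ],
)

```text
time_s: 24.0
ee_pos: [550.1, -235.4, 51.4]
ee_rot: [[0.0, 1.0, 0.001], [1.0, -0.0, -0.0], [-0.0, 0.001, -1.0]]
force: [-1.3, -0.3, 1.4]
width: 29.0
grasp_force: 30.0
```

Emit:
send_rows(
  moves=[
    [[0, 0, 0], [0, 0, -0.06], 2],
    [[0, 0, 0], [0, 0, -0.06], 2],
    [[0, 0, 0], [0, 0, -0.06], 3.2],
    [[0, 0, 0], [0, 0, -0.06], 3.6],
    [[0, 0, 0], [0, 0, -0.06], 4.5],
    [[0, 0, 0], [0, 0, -0.06], 6],
    [[0, 0, 0], [0, 0, -0.06], 8.7],
    [[0, 0, 0], [0, 0, -0.06], 8.7],
    [[0, 0, 0], [0, 0, -0.06], 8.7],
    [[0, 0, 0], [0, 0, -0.06], 8.7],
    [[0, 0, 0], [0, 0, -1], 8.7],
    [[0, 0, 0], [0, 0, -3], 8.7],
    [[0, 0, 0], [0, 0, -6], 8.7],
    [[0, 0, 0], [0, 0, -9], 8.7],
    [[0, 0, 0], [0, 0, -12], 8.7],
    [[0, 0, 0], [0, 0, -14], 8.7],
    [[0, 0, 0], [0, 0, -15], 8.7],
    [[0, 0, 0], [0, 0, -15], 8.7],
    [[0, 0, 0], [0, 0, -15], 8.7],
  ],
)

```text
time_s: 25.9
ee_pos: [549.5, -234.8, 200.2]
ee_rot: [[-0.0, 1.0, -0.001], [1.0, 0.0, 0.001], [0.001, -0.001, -1.0]]
force: [0.1, 1.0, 1.5]
width: 86.7
grasp_force: 0.0
```

```bash
python3 - <<'E'
from station import r
import cv2
print(r.get_obs()['width'],r.get_obs()['ee_pos'])
cv2.imwrite('pics/w6.png',r.camera('wrist')[90:300,180:440])
E
```

```text
86.69950465973356 [ 549.47995254 -234.83842289  200.2182644 ]
```

View pics/w6.png

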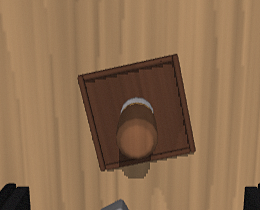

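The tool stands upright near the tray's middle, with the handle top at crop (137,138), and the gripper is clear. I hand the job in.

```bash
python3 -c "
from station import r
print(r.close_job())"
```

```text
the job is handed in; nothing more can be done
None
```

The deburring tool went once anticlockwise round the wide brass ring's rim, from the screw side back to it at about 4–6 N, and now stands upright in its tray, released; the job was handed in at about 26 s.

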